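# Seat the roller of a slab roller in its slots

## Task

Lift the steel roller out of its wooden cradle and lower it, level and without dropping it, into the two open slots of the slab roller's frame. The bearing shoes in the slots slide stiffly: push the roller down on them until you feel both its ends fully home on the hard slot bottoms and it lies level, bed it there with a steady push of about 20 N (2 kg) for half a second, never more than 30 N, and then let go of it. Leave the other things on the table as they are.

Things in the scene. Friction and masses are not known exactly. Their poses are not given: they have to be found in the camera images.
- frame: Slab roller frame, bolted down: 230 x 186 x 18 mm plywood bed with two upright grey steel cheeks. Origin at the centre of the bed's underside, z up, y from cheek to cheek. Cheeks 16 mm thick (|y| = 66 to 82 mm, 132 mm clear between them), 99 mm wide in x, top at z = 105 mm, each with an open-topped slot at x = 0 through it along y. Between them the bed is clear (6 mm strips at x = +-95 mm).
- mouth_left (a point): Middle of the open top of the slot in the +y cheek: y = 74, z = 105 mm in the frame, axes as the frame's. The slot is 28 mm wide there and slopes in to 19 mm by z = 92 mm. Its hard steel bottom moves with the machine's thickness setting, the same for both slots, locked, and not measured: an axle end that is home has its axis anywhere from z = 48 to 64 mm in the frame. Feel for it.
- mouth_right (a point): The same in the -y cheek (y = -74 mm). In the inner half of each slot a white plastic bearing shoe slides up and down stiffly: about 4 to 6 N each, the two differ; the roller's weight alone does not move them. Their tops start anywhere from z = 61 to 68 mm in the frame, each at its own height; the axle end pushes them down to the slot's bottom, where they stay.
- cradle: Wooden cradle, fixed: a 100 x 176 x 14 mm board with a V-block at each end (y = +-74 to 86 mm), in which the roller's axle ends rest. Origin at the centre of its underside, y along the roller, z up. The lying roller's axis is 58 mm above the origin, its barrel is free all round between the V-blocks (44 mm from barrel axis to board).
- roller_mid (a point): Centre of the loose steel roller (on its axis, half-way along), 0.38 to 0.54 kg. Barrel 44 mm diameter, 120 mm long; at each end a plain axle end of 16 mm diameter stands out 33 mm (186 mm over all). Own y is along the roller; it is the same either way round, and it may be turned any way about that axis.
- roller_end_a (a point): Point on the roller's axis 74 mm from its centre towards own +y, in the middle of the length that sits in a slot.
- roller_end_b (a point): The same towards own -y. Either end may go in either slot.
- spatula: Bystander: flat steel spatula with a wooden handle, 200 mm long, lying flat between the two stands. Origin at its underside or grip; leave it alone.
- cone_box: Bystander: small white box, 70 x 50 x 45 mm. Origin at its underside or grip; leave it alone.
- bowl: Bystander: terracotta bowl, 100 mm across, 50 mm high. Origin at its underside or grip; leave it alone.
- mug: Bystander: white mug, 80 mm across, 90 mm high. Origin at its underside or grip; leave it alone.
- glaze_jar: Bystander: glaze jar, 72 mm across, 85 mm high. Origin at its underside or grip; leave it alone.
- kiln_prop: Bystander: plaster-coloured square kiln post, 40 x 40 x 100 mm. Origin at its underside or grip; leave it alone.
- brush: Bystander: brush, 170 mm long, lying flat. Origin at its underside or grip; leave it alone.
- weight: Bystander: brass weight with a knob, 60 mm across, 55 mm high. Origin at its underside or grip; leave it alone.
There are look-alikes about, which are no part of the job. What is shaped like the part that bears roller_mid but purple or yellow is not meant.

How it is judged:
By the outcome, as a careful person would: the job done as asked, in the order asked, and still so for the second after the job is handed in, with the robot touching nothing.
It also fails if it takes over 48 s, if anything falls off the work surface, if the arm or the gripper's body presses on something with over 40 N, if the wrist force passes 120 N, or if a joint passes its speed limit or range.

## Robot

A 6-joint arm with a two-finger parallel gripper is mounted at the origin on the work surface. World frame = base frame: x ahead of the robot, y to its left, z up, the work surface at z = 0. Lengths are in m, angles in rad, forces in N, time in s.
With the tool pointing down it reaches from about 0.35 to 0.775 m from the base axis. Payload 7.3 kg.
Tool frame: the origin (TCP) lies midway between the tips of the shut fingers; the grasp point (between the pads) lies 19 mm behind it (robot.grip_depth is the z of the grasp point in the tool frame, in m); z points along the fingers, y is the line along which they close (so a half turn about z gives the same grasp; the last joint's range is limited). The gripper opens to 92 mm and grips with 3 to 60 N. Pads are 19 mm wide; open, the fingers measure 130 mm over their backs; the gripper's body (75 mm by 190 mm) begins 47 mm behind the grasp point.
Start: joints at [-0.146, 0.342, 1.524, -0, 1.275, -0.146], TCP at [0.525, 0, 0.227] pointing down, gripper open.
Joint ranges: [-2.53, 2.53], [-0.77, 2.02], [0.04, 2.7], [-1, 4.14], [0.28, 2.66], [-3.11, 3.11]. Speed limits (rad/s): [2.57, 2.57, 3.14, 3.14, 3.14, 3.14].

## Interface

Orientations are given as [roll, pitch, yaw] about the fixed x, y, z axes, in that order (R = Rz(yaw) Ry(pitch) Rx(roll)).
In Python, from cell import robot, viewer gives the robot as it stands.
- The arm moves only by the tool step_arm, never from a script. Its argument "increments" is a list of rows, each an object with "delta_pos": the shift along the tool's x, y, z in cm, a list of three; "dr": the turn, a rotation vector about the tool's x, y, z in degrees, a list of three; "fingers": the closure, from -1 (fully open) to 1 (shut), so that 0 is half open. In form: [{"delta_pos": [tx, ty, tz], "dr": [wx, wy, wz], "fingers": fingers}, ...]. A call has exactly 5 rows; each row is the pose to reach, as a shift and turn from the pose commanded when the call began, along the tool's axes at that moment; what a row does not reach only later rows make up. A row lasts 1/8 s, in which the tool goes at most 62.5 mm and 10.7 degrees, less where a joint would pass 70% of its speed; a pose out of reach is approached as far as the arm can. A call with a gripper value outside its range is refused whole. The fingers move at their own pace and stop on an object; "newtons" is the grip in N (left out, the last holds). Time passes only in rows, so rows that repeat a pose let the fingers close, or fill a call up. It gives the time, the measured TCP pose, the force, the opening and the grip force at its end, in the units of the state.
- robot.observe(): the state, without advancing time (a new reading comes with each control period).
- viewer.read_camera(name): name is "scene" or "side" or "wrist"; returns the picture (420x560x3 uint8, red, green, blue); there is no depth.
- viewer.camera_params(name): a dict with "K" (3x3 intrinsics, pixels), "T" (4x4, takes a point from camera to world coordinates). Camera axes: x right, y down, z forward; pixel columns grow to the right and rows downward; lengths in m; the calibration is good to about 2 mm. A picture is of the moment at which its call begins: read the wrist's pose just before it. camera_params takes no time and is no camera call; for the wrist camera it gives the pose at the moment of the call.
- robot.hand_in(): hands the job in; it is judged then, once.
The state is a dict: "time": time; "qpos": joint angles; "qvel": joint speeds; "joint_efforts": joint torques, N m; "tool_pos": TCP position; "tool_rot": TCP orientation; "contact_force": force on the tool from outside, world axes, zero at the start; "torque": the same for the moment, N m; "opening": finger opening in m; "grip_force": force on a finger pad.
Only numpy, scipy, OpenCV 4.12 (cv2) and the standard library are available. Lean on these libraries where they do the work, as an engineer would, in place of code of your own. Each camera call takes 0.05 s, during which the arm holds its last target. There are 200 camera calls.

## Working session

There is one attempt and no reset: what is moved stays moved. The work goes in short steps, Python scripts to look and compute and a tool call to move; the robot and the scene stay as the last step left them, time stands still between calls to the robot, and variables do not carry over. Pictures are saved under pics/ and viewed, at most 10 in all, crops included, and the job is handed in when it is done.

Besides the shell and the picture viewer there is one more tool, called after "Request:" in YAML: its name, and indented under it one key for each argument. step_arm: Moves the arm, as the interface text tells. Its arguments: {"type":"object","properties":{"increments":{"type":"array"},"newtons":{"type":"number"}},"required":["increments"]}

```bash
ls; mkdir -p pics; python3 - <<'E'
from cell import robot, viewer
import cv2, numpy as np
for n in ("scene","side"):
    im=viewer.read_camera(n); cv2.imwrite(f"pics/{n}0.png",im[:,:,::-1])
    p=viewer.camera_params(n); print(n,np.round(p["K"],1).tolist(),np.round(p["T"],4).tolist())
print(robot.observe(), robot.grip_depth)
E
```

```text
pics
scene [[497.7, 0.0, 279.6], [0.0, 497.7, 209.8], [0.0, 0.0, 1.0]] [[-0.2071, 0.7936, -0.572, 1.2486], [0.9782, 0.1609, -0.1309, 0.1791], [-0.0118, -0.5867, -0.8097, 1.1647], [0.0, 0.0, 0.0, 1.0]]
side [[525.5, 0.0, 285.7], [0.0, 525.5, 212.1], [0.0, 0.0, 1.0]] [[-0.8342, -0.3506, 0.4256, -0.1688], [-0.5511, 0.5023, -0.6664, 1.0448], [0.0199, -0.7904, -0.6123, 1.0817], [0.0, 0.0, 0.0, 1.0]]
{'time': 0.1, 'qpos': array([-1.45993861e-01,  3.42635922e-01,  1.52490958e+00,  5.01986166e-06,
        1.27539305e+00, -1.45976195e-01]), 'qvel': array([ 0.00072955, -0.0010337 , -0.00268898,  0.00110379,  0.00156797,
       -0.00067731]), 'joint_efforts': array([ 1.49919495e-03, -4.32001984e+01, -2.44694173e+01,  7.19219679e-02,
        5.25739230e-02, -9.79429342e-05]), 'tool_pos': array([5.24644483e-01, 7.93005216e-05, 2.26127505e-01]), 'tool_rot': array([-3.14026177e+00, -2.00521354e-04,  1.57077706e+00]), 'contact_force': array([-0.61653335, -0.07352835, -0.70866021]), 'torque': array([ 0.03200496, -0.03803086,  0.01670884]), 'grip_force': 0.0, 'opening': 0.09190222353034129} -0.0188
```

View pics/scene0.png

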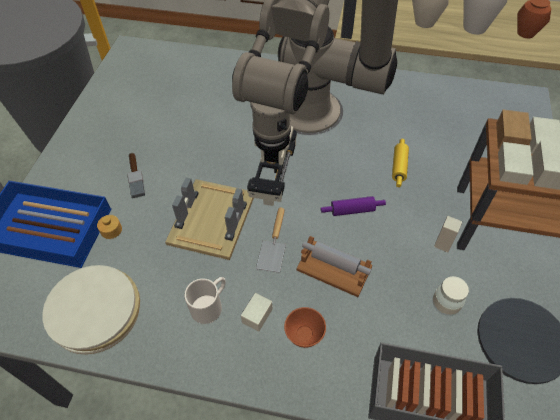

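View pics/side0.png

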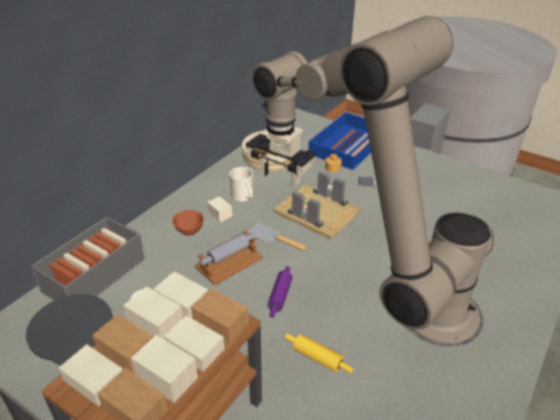

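The scene shows three roller shapes: grey steel in the wooden cradle (336,258), purple (353,206) and yellow (401,162). The grey one in the cradle fits the description, since it is steel and purple and yellow are excluded. The frame is at (212,215), and the spatula lies between the two stands at (273,240). I'll confirm this in an enlarged crop.

```bash
python3 - <<'E'
import cv2
im=cv2.imread("pics/scene0.png")[168:300,160:380]
cv2.imwrite("pics/crop0.png",cv2.resize(im,None,fx=3.6,fy=3.6,interpolation=cv2.INTER_CUBIC))
im=cv2.imread("pics/side0.png")[165:285,190:365]
cv2.imwrite("pics/crop1.png",cv2.resize(im,None,fx=4.5,fy=4.5,interpolation=cv2.INTER_CUBIC))
E
```

```text
(no output)
```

View pics/crop0.png

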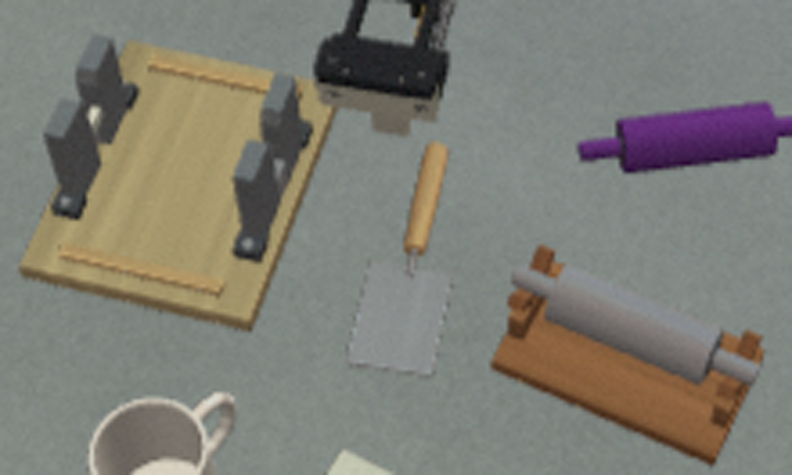

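View pics/crop1.png

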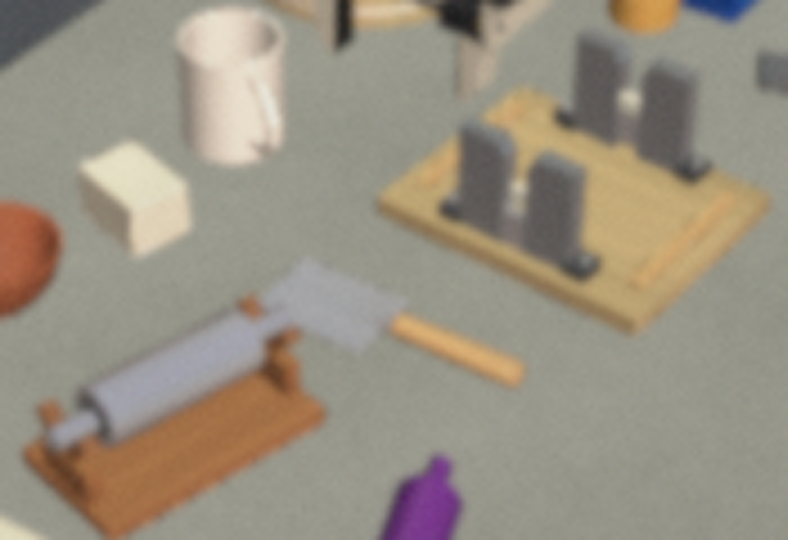

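The crops confirm it: the grey steel roller lies in the wooden cradle, with axle tips in the scene crop near (517,277) and (757,370). The frame bed corners and cheek tops are also clear. Next I'll fit both poses from the two views.

```bash
cat > h.py <<'E'
import numpy as np
from cell import robot, viewer
from scipy.optimize import least_squares
def proj(P,cam):
    p=cam; T=np.linalg.inv(p["T"]); c=P@T[:3,:3].T+T[:3,3]; u=c@np.array(p["K"]).T; return u[:,:2]/u[:,2:]
def place(P,q):
    c,s=np.cos(q[2]),np.sin(q[2]); return np.asarray(P)@np.array([[c,-s,0],[s,c,0],[0,0,1]]).T+[q[0],q[1],0]
def fit(obs,q0):
    # obs: list of (cam params, model points Nx3, pixels Nx2)
    f=lambda q:np.concatenate([(proj(place(M,q),c)-px).ravel() for c,M,px in obs])
    r=least_squares(f,q0,loss="soft_l1"); return r.x,r.fun.reshape(-1,2)
E
python3 - <<'E'
from h import *
S=viewer.camera_params("scene"); D=viewer.camera_params("side")
un=lambda p,s,o:(np.array(p,float)+.5)/s-.5+np.array(o)
a=.115;b=.093
Fs=[[-a,-b,.018],[-a,b,.018],[a,b,.018],[a,-b,.018]]
ps=un([[130,40],[337,84],[252,322],[22,267]],3.6,(160,168))
Fd=[[a,b,.018],[a,-b,.018],[-a,-b,.018],[-a,b,.018]]
pd=un([[378,201],[523,88],[770,195],[636,325]],4.5,(190,165))
q,r=fit([(S,np.array(Fs),ps),(D,np.array(Fd),pd)],[.55,-.12,0.]); print("frame",q,np.degrees(q[2]),r.round(1).tolist())
z=.058
R=np.array([[0,-.093,z],[0,.093,z],[0,-.06,z],[0,.06,z]])
ps=un([[516,276],[757,369],[557,290],[708,357]],3.6,(160,168))
pd=un([[276,320],[58,438],[250,330],[103,415]],4.5,(190,165))
q,r=fit([(S,R,ps),(D,R,pd)],[.65,.18,0.]); print("roller",q,np.degrees(q[2]),r.round(1).tolist())
p=viewer.camera_params("wrist");print(np.round(p["T"],3).tolist(),p["K"][0][0])
E
```

```text
frame [ 0.49562924 -0.19048014 -0.0572696 ] -3.281306126124321 [[-0.3, -0.3], [1.7, -0.1], [0.3, -0.5], [-0.5, -0.3], [-0.7, -0.6], [-0.8, -0.5], [0.4, -0.0], [0.1, -0.6]]
roller [ 0.58494745  0.17043199 -0.24159692] -13.842484033040462 [[-1.1, -0.5], [-0.6, 0.6], [-0.9, 0.2], [0.7, -1.0], [1.8, -1.0], [-0.5, 1.0], [-0.9, 1.5], [-1.0, 0.8]]
[[1.0, 0.0, -0.002, 0.527], [-0.001, -0.962, -0.274, 0.073], [-0.002, 0.274, -0.962, 0.384], [0.0, 0.0, 0.0, 1.0]] 329.34578265724355
```

The fits hold within about 1 px. The roller is at (0.585, 0.170) with yaw -13.8°, and the frame is at (0.496, -0.190) with yaw -3.3°. I'll hover over the roller and refine with the wrist camera.

Request:
step_arm:
  increments:
    - {"delta_pos": [4, 1.5, 0], "dr": [0, 0, 3.5], "fingers": -1}
    - {"delta_pos": [8, 3, 0], "dr": [0, 0, 7], "fingers": -1}
    - {"delta_pos": [12, 4.5, 0], "dr": [0, 0, 10.5], "fingers": -1}
    - {"delta_pos": [17, 6, 0], "dr": [0, 0, 13.8], "fingers": -1}
    - {"delta_pos": [17, 6, 0], "dr": [0, 0, 13.8], "fingers": -1}

```text
time: 0.72
tool_pos: [0.585, 0.1732, 0.2257]
tool_rot: [-3.14, -0.0, 1.334]
contact_force: [0.2, 0.2, 0.3]
opening: 0.0916
grip_force: 0.0
```

```bash
cat > w.py <<'E'
import sys,cv2
from h import *
s=robot.observe(); p=viewer.camera_params("wrist"); im=viewer.read_camera("wrist")
cv2.imwrite(f"pics/{sys.argv[1]}.png",im[:,:,::-1]); np.savez(f"pics/{sys.argv[1]}.npz",K=p["K"],T=p["T"])
print(s["time"],s["tool_pos"].round(4),s["tool_rot"].round(4))
E
python3 w.py w1; python3 - <<'E'
from h import *
p=np.load("pics/w1.npz"); 
print(proj(place([[0,y,.058] for y in(-.093,-.06,0,.06,.093)],[.585,.170,-.2416]),p).round(1).tolist())
E
```

```text
0.725 [0.585  0.1732 0.2257] [-3.1404e+00 -3.0000e-04  1.3337e+00]
[[277.6, 271.5], [277.7, 243.4], [277.9, 188.4], [278.1, 127.7], [278.2, 91.6]]
```

View pics/w1.png

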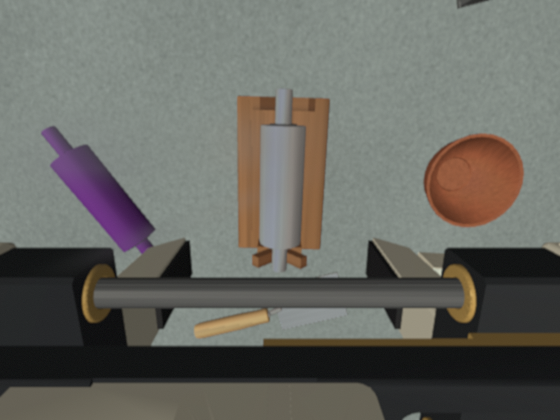

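The wrist view shows the roller in the cradle, with the far tip at (284.5,90), the near tip at (279.5,271), and barrel ends at rows 126 and 246. That puts it a few mm right of my estimate. I'll refine the fit.

```bash
cat > seg.py <<'E'
from h import *
import cv2,sys
n=sys.argv[1]; p=np.load(f"pics/{n}.npz"); im=cv2.imread(f"pics/{n}.png").astype(int)
# grey bluish steel vs brown board: rows of barrel
for r in (140,160,180,200,220,235):
    row=im[r,230:335]; brown=(row[:,2]-row[:,0])>25
    i=np.where(brown)[0]; c=282-230
    print(r, 230+i[i<c].max()+.5 if (i<c).any() else None, 230+i[i>c].min()-.5 if (i>c).any() else None)
E
python3 seg.py w1; python3 - <<'E'
from h import *
p=np.load("pics/w1.npz")
M=np.array([[0,.093,.058],[0,.06,.058],[0,-.06,.058],[0,-.093,.058]])
q,r=fit([(p,M,np.array([[284.5,90.5],[283.5,127],[280,245],[279.5,271]]))],[.585,.17,-.24]); print(q,r.round(1).tolist())
E
```

```text
140 260.5 304.5
160 259.5 303.5
180 259.5 302.5
200 259.5 301.5
220 259.5 300.5
235 259.5 299.5
[ 0.58892565  0.16958182 -0.26265791] [[-0.0, 0.5], [-0.0, 0.2], [0.2, -2.0], [-0.1, 0.1]]
```

Request:
step_arm:
  increments:
    - {"delta_pos": [-0.2, 0.4, 2], "dr": [0, 0, 1.5], "fingers": -1}
    - {"delta_pos": [-0.3, 0.5, 5], "dr": [0, 0, 1.5], "fingers": -1}
    - {"delta_pos": [-0.3, 0.5, 8], "dr": [0, 0, 1.5], "fingers": -1}
    - {"delta_pos": [-0.3, 0.5, 10], "dr": [0, 0, 1.5], "fingers": -1}
    - {"delta_pos": [-0.3, 0.5, 10], "dr": [0, 0, 1.5], "fingers": -1}

```text
time: 1.4
tool_pos: [0.5879, 0.1644, 0.1252]
tool_rot: [-3.138, 0.002, 1.303]
contact_force: [-0.5, -0.1, -0.0]
opening: 0.0919
grip_force: 0.0
```

```bash
cat > st.py <<'E'
from h import *
s=robot.observe()
for k in("time","tool_pos","tool_rot","contact_force","torque","opening","grip_force"): print(k,np.round(s[k],4))
import sys
if len(sys.argv)>1:
    g=np.array([float(v) for v in sys.argv[1:4]])-s["tool_pos"]
    from scipy.spatial.transform import Rotation as Ro
    R=Ro.from_euler("xyz",s["tool_rot"]); print("delta tool cm",(R.inv().apply(g)*100).round(2))
    if len(sys.argv)>4:
        G=Ro.from_euler("xyz",[np.pi,0,float(sys.argv[4])]); print("dr",np.degrees((R.inv()*G).as_rotvec()).round(2))
E
python3 st.py .589 .1695 .0395 1.308
```

```text
time 1.4
tool_pos [0.5879 0.1644 0.1252]
tool_rot [-3.1380e+00  2.0000e-03  1.3028e+00]
contact_force [-0.5313 -0.0858 -0.0113]
torque [-0.0174 -0.0086 -0.0422]
opening 0.0919
grip_force 0.0
delta tool cm [0.54 0.   8.56]
dr [-0.21  0.11 -0.3 ]
```

Request:
step_arm:
  increments:
    - {"delta_pos": [0.3, 0, 3], "dr": [0, 0, 0], "fingers": -1}
    - {"delta_pos": [0.5, 0, 6], "dr": [0, 0, 0], "fingers": -1}
    - {"delta_pos": [0.5, 0, 8], "dr": [0, 0, 0], "fingers": -1}
    - {"delta_pos": [0.5, 0, 8.6], "dr": [0, 0, 0], "fingers": -1}
    - {"delta_pos": [0.5, 0, 8.6], "dr": [0, 0, 0], "fingers": -1}

```text
time: 2.02
tool_pos: [0.591, 0.1704, 0.0416]
tool_rot: [3.141, -0.0, 1.303]
contact_force: [0.1, -0.3, -0.2]
opening: 0.0918
grip_force: 0.0
```

```bash
python3 st.py .589 .1695 .0395 1.308
```

```text
time 2.025
tool_pos [0.591  0.1704 0.0416]
tool_rot [ 3.1405e+00 -3.0000e-04  1.3035e+00]
contact_force [ 0.1153 -0.3256 -0.1906]
torque [-0.0129 -0.0017  0.0027]
opening 0.0918
grip_force 0.0
delta tool cm [-0.14 -0.17  0.21]
dr [ 0.06 -0.02 -0.26]
```

Request:
step_arm:
  increments:
    - {"delta_pos": [-0.1, -0.1, 0.1], "dr": [0, 0, 0], "fingers": -0.4}
    - {"delta_pos": [-0.1, -0.1, 0.1], "dr": [0, 0, 0], "fingers": 0}
    - {"delta_pos": [-0.1, -0.1, 0.1], "dr": [0, 0, 0], "fingers": 0.2}
    - {"delta_pos": [-0.1, -0.1, 0.1], "dr": [0, 0, 0], "fingers": 1}
    - {"delta_pos": [-0.1, -0.1, 0.1], "dr": [0, 0, 0], "fingers": 1}
  newtons: 40

```text
time: 2.65
tool_pos: [0.5882, 0.1703, 0.0396]
tool_rot: [-3.139, 0.0, 1.304]
contact_force: [-11.0, 5.2, 2.9]
opening: 0.0468
grip_force: 6.2
```

Request:
step_arm:
  increments:
    - {"delta_pos": [0, 0, 0], "dr": [0, 0, 0], "fingers": 1}
    - {"delta_pos": [0, 0, 0], "dr": [0, 0, 0], "fingers": 1}
    - {"delta_pos": [0, 0, 0], "dr": [0, 0, 0], "fingers": 1}
    - {"delta_pos": [0, 0, 0], "dr": [0, 0, 0], "fingers": 1}
    - {"delta_pos": [0, 0, 0], "dr": [0, 0, 0], "fingers": 1}
  newtons: 55

```text
time: 3.28
tool_pos: [0.5868, 0.1707, 0.0393]
tool_rot: [-3.136, 0.001, 1.304]
contact_force: [-6.6, 2.5, 4.6]
opening: 0.043
grip_force: 55.0
```

```bash
python3 st.py .589 .1695 .0395 1.308
```

```text
time 3.275
tool_pos [0.5868 0.1707 0.0393]
tool_rot [-3.1363e+00  1.0000e-03  1.3038e+00]
contact_force [-6.565   2.4775  4.6004]
torque [ 0.4102  1.1662 -0.0937]
opening 0.043
grip_force 54.9912
delta tool cm [-0.06  0.25 -0.03]
dr [-0.3   0.06 -0.24]
```

Request:
step_arm:
  increments:
    - {"delta_pos": [0, 0, -0.5], "dr": [0, 0, 0], "fingers": 1}
    - {"delta_pos": [0, 0, -1.5], "dr": [0, 0, 0], "fingers": 1}
    - {"delta_pos": [0, 0, -3.5], "dr": [0, 0, 0], "fingers": 1}
    - {"delta_pos": [0, 0, -6], "dr": [0, 0, 0], "fingers": 1}
    - {"delta_pos": [0, 0, -9], "dr": [0, 0, 0], "fingers": 1}
  newtons: 55

```text
time: 3.9
tool_pos: [0.5891, 0.1698, 0.1305]
tool_rot: [-3.141, 0.0, 1.304]
contact_force: [0.7, 0.7, -5.0]
opening: 0.043
grip_force: 55.0
```

Request:
step_arm:
  increments:
    - {"delta_pos": [0, 0, -2], "dr": [0, 0, 0], "fingers": 1}
    - {"delta_pos": [0, 0, -4], "dr": [0, 0, 0], "fingers": 1}
    - {"delta_pos": [0, 0, -5], "dr": [0, 0, 0], "fingers": 1}
    - {"delta_pos": [0, 0, -5], "dr": [0, 0, 0], "fingers": 1}
    - {"delta_pos": [0, 0, -5], "dr": [0, 0, 0], "fingers": 1}
  newtons: 55

```text
time: 4.53
tool_pos: [0.5888, 0.1699, 0.1788]
tool_rot: [-3.14, 0.001, 1.304]
contact_force: [0.7, 0.6, -4.8]
opening: 0.0428
grip_force: 55.0
```

```bash
python3 st.py .4956 -.1905 .18 1.5135; python3 w.py w2
```

```text
time 4.525
tool_pos [0.5888 0.1699 0.1788]
tool_rot [-3.1401e+00  8.0000e-04  1.3037e+00]
contact_force [ 0.6884  0.5701 -4.7538]
torque [-0.0635  0.0519 -0.0232]
opening 0.0428
grip_force 54.991
delta tool cm [-37.22   0.53  -0.1 ]
dr [ -0.09   0.03 -12.02]
4.525 [0.5888 0.1699 0.1788] [-3.1401e+00  8.0000e-04  1.3037e+00]
```

View pics/w2.png

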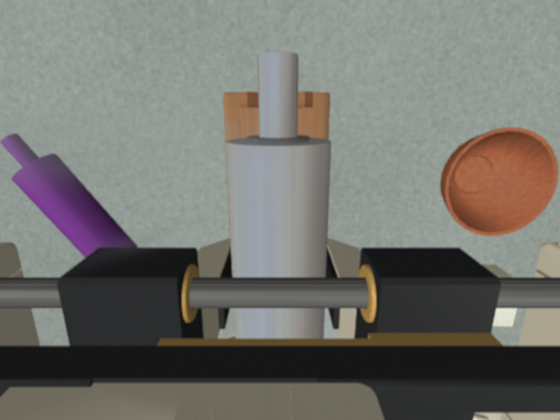

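The roller is held: the barrel end spans (228–330, row 140) and the axle tip is at (278,54), centred between the fingers. I'll check the in-hand offset and tilt against the model.

```bash
python3 - <<'E'
from h import *
from scipy.spatial.transform import Rotation as Ro
p=np.load("pics/w2.npz"); s=robot.observe(); R=Ro.from_euler("xyz",s["tool_rot"])
def mod(v): # v: shift along tool x, y offset, tilt about tool y, yaw about tool z
    P=np.array([[.093,0,-.008],[.060,0,-.022],[.06,.022,0],[.06,-.022,0]])
    P=Ro.from_euler("zy",[v[3],v[2]]).apply(P)+[v[0],v[1],robot.grip_depth]
    return proj(R.apply(P)+s["tool_pos"],p)
px=np.array([[278,52.5],[279.5,136.5],[330,143],[228,143]])
print(mod([0,0,0,0]).round(1).tolist())
w=np.array([[1,1],[1,1],[1,0],[1,0]])
r=least_squares(lambda v:((mod(v)-px)*w).ravel(),[0,0,0,0],x_scale=.01);print(r.x[:2],np.degrees(r.x[2:]),r.fun.reshape(-1,2).round(1).tolist())
E
```

```text
[[273.2, 54.5], [273.1, 149.9], [326.8, 143.7], [221.1, 143.7]]
[0.0020034  0.00299076] [-6.33464742 -0.77687476] [[0.0, -0.2], [-0.3, 0.1], [-0.2, -0.0], [0.5, -0.0]]
```

```bash
python3 - <<'E'
import cv2
g=cv2.cvtColor(cv2.imread("pics/w2.png"),cv2.COLOR_BGR2GRAY)
for c in (240,252,279,305,318): print(c,g[120:164:2,c].tolist())
print(g[40:66:2,279].tolist()); print(g[80,245:312:2].tolist())
E
```

```text
240 [123, 121, 122, 123, 123, 123, 124, 124, 124, 111, 102, 102, 129, 156, 157, 157, 157, 157, 158, 158, 158, 159]
252 [123, 123, 124, 123, 124, 124, 125, 120, 87, 90, 98, 100, 110, 151, 158, 158, 158, 158, 159, 160, 159, 159]
279 [153, 153, 153, 152, 152, 152, 152, 152, 150, 107, 87, 91, 99, 143, 159, 158, 158, 158, 159, 158, 158, 159]
305 [121, 121, 121, 121, 122, 121, 122, 116, 71, 64, 68, 85, 102, 139, 144, 142, 143, 143, 143, 143, 142, 142]
318 [119, 119, 118, 119, 120, 121, 120, 119, 119, 100, 88, 90, 108, 119, 120, 118, 119, 119, 119, 118, 118, 118]
[152, 149, 148, 150, 152, 151, 153, 155, 154, 155, 154, 154, 155]
[153, 156, 154, 150, 147, 149, 147, 149, 159, 158, 157, 158, 160, 161, 161, 160, 159, 155, 149, 147, 144, 139, 132, 121, 110, 103, 103, 146, 148, 152, 154, 154, 149, 149]
```

```bash
python3 - <<'E'
from h import *
from scipy.spatial.transform import Rotation as Ro
p=np.load("pics/w2.npz"); s=robot.observe(); R=Ro.from_euler("xyz",s["tool_rot"])
def mod(v):
    P=np.array([[.093,0,-.008],[.060,0,-.022],[.06,0,-.008],[.06,.022,0],[.06,-.022,0]])
    P=Ro.from_euler("zy",[v[3],v[2]]).apply(P)+[v[0],v[1],robot.grip_depth+v[4]]
    return proj(R.apply(P)+s["tool_pos"],p)
px=np.array([[278,53],[279.5,145.5],[279.5,137.5],[330,143],[228,143]])
print(mod([0]*5).round(1).tolist())
w=np.array([[1,1],[1,1],[1,1],[1,0],[1,0]])
f=lambda v:np.r_[((mod(v)-px)*w).ravel(),v[4]/.001]
r=least_squares(f,[0]*5,x_scale=.01);print(r.x[[0,1,4]],np.degrees(r.x[2:4]),r.fun[:-1].reshape(-1,2).round(1).tolist())
E
```

```text
[[273.2, 54.5], [273.1, 149.9], [273.6, 145.7], [326.8, 143.7], [221.1, 143.7]]
[0.00126809 0.00306896 0.00117301] [-1.96646653 -0.82340266] [[-0.0, -0.9], [-0.2, -2.2], [-0.3, 3.6], [1.0, -0.0], [-0.5, -0.0]]
```

Request:
step_arm:
  increments:
    - {"delta_pos": [-2, 0, 0], "dr": [0, 0, -1], "fingers": 1}
    - {"delta_pos": [-6, 0.1, 0], "dr": [0, 0, -2], "fingers": 1}
    - {"delta_pos": [-10, 0.2, 0], "dr": [0, 0, -3.5], "fingers": 1}
    - {"delta_pos": [-14, 0.3, 0], "dr": [0, 0, -5], "fingers": 1}
    - {"delta_pos": [-18, 0.3, 0], "dr": [0, 0, -6], "fingers": 1}
  newtons: 55

```text
time: 5.2
tool_pos: [0.5439, -0.0056, 0.179]
tool_rot: [-3.141, 0.0, 1.409]
contact_force: [0.1, 0.1, -4.8]
opening: 0.0427
grip_force: 55.0
```

```bash
python3 st.py .4956 -.1905 .18 1.5135
```

```text
time 5.2
tool_pos [ 0.5439 -0.0056  0.179 ]
tool_rot [-3.1405e+00  1.0000e-04  1.4092e+00]
contact_force [ 0.1191  0.1076 -4.7716]
torque [-0.0585  0.0024 -0.0296]
opening 0.0427
grip_force 54.9925
delta tool cm [-19.03  -1.8   -0.09]
dr [-0.06  0.   -5.97]
```

Request:
step_arm:
  increments:
    - {"delta_pos": [-4, -0.4, 0], "dr": [0, 0, -1.5], "fingers": 1}
    - {"delta_pos": [-9, -0.9, 0], "dr": [0, 0, -3], "fingers": 1}
    - {"delta_pos": [-14, -1.4, 0], "dr": [0, 0, -4.5], "fingers": 1}
    - {"delta_pos": [-18, -1.7, 0], "dr": [0, 0, -6], "fingers": 1}
    - {"delta_pos": [-19, -1.8, 0], "dr": [0, 0, -6], "fingers": 1}
  newtons: 55

```text
time: 5.82
tool_pos: [0.4953, -0.1912, 0.1792]
tool_rot: [-3.141, 0.0, 1.51]
contact_force: [1.1, 0.7, -4.2]
opening: 0.0428
grip_force: 55.0
```

```bash
python3 st.py .4956 -.1905 .18 1.5135; python3 w.py w3
python3 - <<'E'
import cv2,numpy as np
from cell import viewer
a=viewer.read_camera("scene")[:,:,::-1][150:290,140:290]; b=viewer.read_camera("side")[:,:,::-1][140:260,260:380]
h=400; a=cv2.resize(a,(428,400),interpolation=3); w=cv2.imread("pics/w3.png")
cv2.imwrite("pics/t3.png",np.hstack([a,cv2.resize(w[20:300,150:410],(371,400),interpolation=3)]))
E
```

```text
time 5.825
tool_pos [ 0.4953 -0.1912  0.1792]
tool_rot [-3.1408e+00  1.0000e-04  1.5103e+00]
contact_force [ 1.145  0.699 -4.231]
torque [ 0.0448 -0.0325  0.0037]
opening 0.0428
grip_force 54.9919
delta tool cm [ 0.07  0.02 -0.08]
dr [-0.05  0.01 -0.18]
5.825 [ 0.4953 -0.1912  0.1792] [-3.1408e+00  1.0000e-04  1.5103e+00]
```

View pics/t3.png

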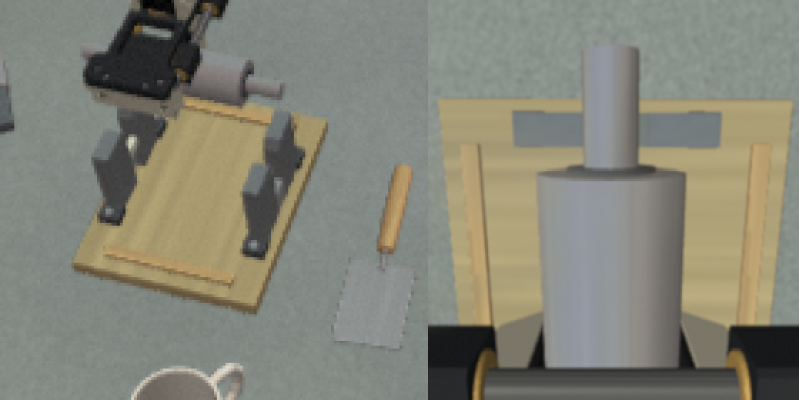

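The scene part (left) shows the roller above the frame. In the wrist part (right), the axle (column ≈612) sits slightly left of the far cheek's middle (≈617), and the bed corners are at (440,100) and (795,99). I'll correct for the wrist-camera bias, using the held axle as reference.

```bash
python3 - <<'E'
from h import *
from scipy.spatial.transform import Rotation as Ro
p=np.load("pics/w3.npz"); p={"K":p["K"],"T":p["T"]}; s=robot.observe(); t=s["tool_pos"]; R=Ro.from_euler("xyz",s["tool_rot"])
full=lambda a:np.array([[150+(x-428)/1.427,20+y/1.4286] for x,y in a])
ax=full([[612,45],[611.8,172]])
A=R.apply([[.094,0,-.0188],[.061,0,-.0188]])+t   # axle axis pts (columns only)
bed=full([[440,100],[795,99]]); 
q=np.array([.4956,-.1905,-.0573])
F=np.array([[-.115,.093,.018],[.115,.093,.018],[-.095,.07,.024],[.095,.07,.024],[-.0495,.074,.105],[.0495,.074,.105]])
obs=full([[440,100],[795,99],[470,145],[760,145],[513,128],[721,128]])
for mode in ("none","trans","rot"):
    def cam(c):
        T=p["T"].copy()
        if mode=="trans": T[:3,3]+=R.apply([0,c[0],0])
        if mode=="rot": T[:3,:3]=T[:3,:3]@Ro.from_rotvec([0,c[0],c[1]]).as_matrix()
        if mode=="trans": T[:3,:3]=T[:3,:3]@Ro.from_rotvec([0,0,c[1]]).as_matrix()
        return {"K":p["K"],"T":T}
    c=least_squares(lambda c:(proj(A,cam(c))-ax)[:,0],[0,0],x_scale=.01).x if mode!="none" else [0,0]
    C=cam(c)
    f=lambda v:np.r_[(proj(place(F,v),C)-obs)[[0,1,2,3,4,5],0],(proj(place(F,v),C)-obs)[:2,1]]
    r=least_squares(f,q); print(mode,np.round(c,4),r.x.round(4),np.degrees(r.x[2]).round(2),r.fun.round(1))
E
```

```text
none [0 0] [ 0.4996 -0.1938 -0.0596] -3.41 [-2.3  0.2 -1.3  2.7 -0.   0.4  0.2  0.4]
trans [-0.0013 -0.0041] [ 0.4983 -0.1937 -0.0557] -3.19 [-2.2  0.3 -1.2  2.8 -0.1  0.3  0.2  0.4]
rot [-0.009  -0.0067] [ 0.4967 -0.1936 -0.0561] -3.21 [-1.6  0.9 -0.8  3.2 -0.9 -0.5  0.2  0.4]
```

Request:
step_arm:
  increments:
    - {"delta_pos": [-0.1, 0.2, 1], "dr": [0, 0, -0.2], "fingers": 1}
    - {"delta_pos": [-0.2, 0.2, 3], "dr": [0, 0, -0.2], "fingers": 1}
    - {"delta_pos": [-0.2, 0.2, 5], "dr": [0, 0, -0.2], "fingers": 1}
    - {"delta_pos": [-0.2, 0.2, 6], "dr": [0, 0, -0.2], "fingers": 1}
    - {"delta_pos": [-0.2, 0.2, 6], "dr": [0, 0, -0.2], "fingers": 1}
  newtons: 55

```text
time: 6.6
tool_pos: [0.4979, -0.1903, 0.1189]
tool_rot: [-3.14, -0.001, 1.518]
contact_force: [-0.0, -1.0, -4.3]
opening: 0.0429
grip_force: 55.0
```

```bash
python3 st.py .4975 -.193 .05 1.514; python3 w.py w4
python3 - <<'E'
import cv2,numpy as np
from cell import viewer
a=viewer.read_camera("scene")[:,:,::-1][160:270,150:270]; b=viewer.read_camera("side")[:,:,::-1][140:250,255:375]
w=cv2.imread("pics/w4.png")[20:300,150:410]
r=lambda i:cv2.resize(i,(400,int(i.shape[0]*400/i.shape[1])),interpolation=3)[:300]
top=np.hstack([r(a)[:300],r(b)[:300]]); cv2.imwrite("pics/t4.png",np.vstack([top,np.hstack([cv2.resize(w,(280,300)),np.zeros((300,520,3),np.uint8)])]))
E
```

```text
time 6.6
tool_pos [ 0.4979 -0.1903  0.1189]
tool_rot [-3.1401e+00 -9.0000e-04  1.5177e+00]
contact_force [-0.0281 -1.0412 -4.2658]
torque [ 0.0173  0.0211 -0.0293]
opening 0.0429
grip_force 54.9922
delta tool cm [-0.28 -0.02  6.89]
dr [-0.09 -0.05  0.21]
6.6 [ 0.4979 -0.1903  0.1189] [-3.1401e+00 -9.0000e-04  1.5177e+00]
```

View pics/t4.png

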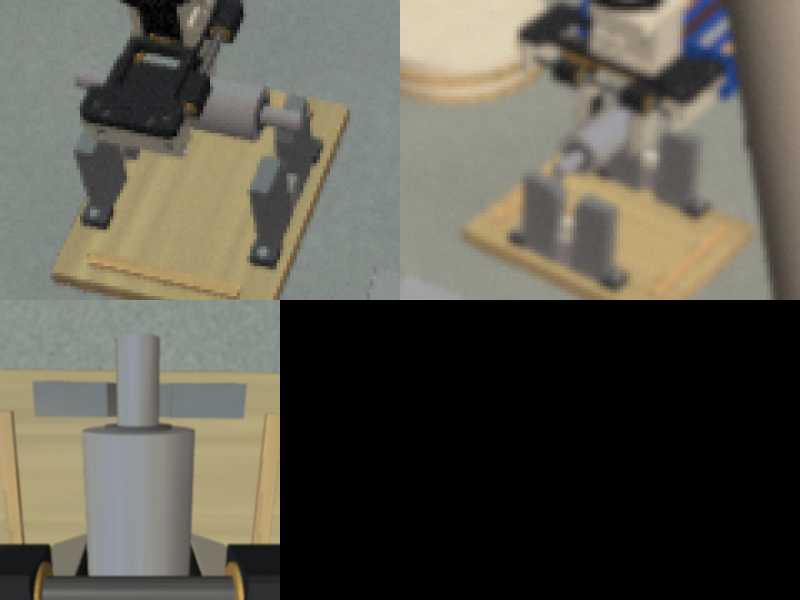

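In the wrist part, the axle (middle 138) lies over the slot (107–171, middle 139), so it is aligned within about 1 mm. I'll descend into the mouths.

Request:
step_arm:
  increments:
    - {"delta_pos": [-0.1, 0, 1], "dr": [0, 0, 0.1], "fingers": 1}
    - {"delta_pos": [-0.2, 0, 2.2], "dr": [0, 0, 0.1], "fingers": 1}
    - {"delta_pos": [-0.2, 0, 3.4], "dr": [0, 0, 0.1], "fingers": 1}
    - {"delta_pos": [-0.2, 0, 4.3], "dr": [0, 0, 0.1], "fingers": 1}
    - {"delta_pos": [-0.2, 0, 4.6], "dr": [0, 0, 0.1], "fingers": 1}
  newtons: 55

```text
time: 7.38
tool_pos: [0.4976, -0.1929, 0.0728]
tool_rot: [-3.14, -0.001, 1.515]
contact_force: [-0.4, 0.2, -4.9]
opening: 0.0431
grip_force: 55.0
```

```bash
python3 st.py .4975 -.193 .05 1.514
```

```text
time 7.375
tool_pos [ 0.4976 -0.1929  0.0728]
tool_rot [-3.1404e+00 -6.0000e-04  1.5149e+00]
contact_force [-0.4465  0.2037 -4.9175]
torque [-0.0123 -0.0118  0.0133]
opening 0.0431
grip_force 54.9922
delta tool cm [-0.01 -0.01  2.28]
dr [-0.07 -0.04  0.05]
```

Request:
step_arm:
  increments:
    - {"delta_pos": [0, 0, 0.3], "dr": [0, 0, 0], "fingers": 1}
    - {"delta_pos": [0, 0, 0.6], "dr": [0, 0, 0], "fingers": 1}
    - {"delta_pos": [0, 0, 0.9], "dr": [0, 0, 0], "fingers": 1}
    - {"delta_pos": [0, 0, 1.2], "dr": [0, 0, 0], "fingers": 1}
    - {"delta_pos": [0, 0, 1.3], "dr": [0, 0, 0], "fingers": 1}
  newtons: 55

```text
time: 8.0
tool_pos: [0.4979, -0.1931, 0.0606]
tool_rot: [3.142, -0.0, 1.515]
contact_force: [-1.4, -0.0, -3.7]
opening: 0.0427
grip_force: 55.0
```

```bash
python3 st.py .4975 -.193 .05 1.514
```

```text
time 8.0
tool_pos [ 0.4979 -0.1931  0.0606]
tool_rot [ 3.1416e+00 -1.0000e-04  1.5149e+00]
contact_force [-1.4021 -0.048  -3.691 ]
torque [-0.095   0.2274 -0.1126]
opening 0.0427
grip_force 54.9886
delta tool cm [ 0.   -0.04  1.06]
dr [ 0.   -0.    0.05]
```

Request:
step_arm:
  increments:
    - {"delta_pos": [0, -0.05, 0.15], "dr": [0, 0, 0], "fingers": 1}
    - {"delta_pos": [0, -0.05, 0.3], "dr": [0, 0, 0], "fingers": 1}
    - {"delta_pos": [0, -0.05, 0.45], "dr": [0, 0, 0], "fingers": 1}
    - {"delta_pos": [0, -0.05, 0.6], "dr": [0, 0, 0], "fingers": 1}
    - {"delta_pos": [0, -0.05, 0.6], "dr": [0, 0, 0], "fingers": 1}
  newtons: 60

```text
time: 8.62
tool_pos: [0.4977, -0.1931, 0.0552]
tool_rot: [3.141, 0.0, 1.515]
contact_force: [-0.3, 1.2, 0.6]
opening: 0.0432
grip_force: 60.0
```

```bash
python3 st.py .4975 -.193 .05 1.514
```

```text
time 8.625
tool_pos [ 0.4977 -0.1931  0.0552]
tool_rot [3.1408e+00 2.0000e-04 1.5150e+00]
contact_force [-0.3102  1.1897  0.6336]
torque [ 0.088   0.161  -0.0229]
opening 0.0432
grip_force 59.9922
delta tool cm [ 0.01 -0.02  0.52]
dr [0.04 0.01 0.06]
```

Request:
step_arm:
  increments:
    - {"delta_pos": [0, 0, 0.1], "dr": [0, 0, 0], "fingers": 1}
    - {"delta_pos": [0, 0, 0.2], "dr": [0, 0, 0], "fingers": 1}
    - {"delta_pos": [0, 0, 0.3], "dr": [0, 0, 0], "fingers": 1}
    - {"delta_pos": [0, 0, 0.4], "dr": [0, 0, 0], "fingers": 1}
    - {"delta_pos": [0, 0, 0.4], "dr": [0, 0, 0], "fingers": 1}
  newtons: 60

```text
time: 9.25
tool_pos: [0.4977, -0.1931, 0.0512]
tool_rot: [3.141, 0.0, 1.515]
contact_force: [-1.6, 2.8, 5.1]
opening: 0.0428
grip_force: 60.0
```

```bash
python3 st.py .4975 -.193 .05 1.514
```

```text
time 9.25
tool_pos [ 0.4977 -0.1931  0.0512]
tool_rot [3.1407e+00 3.0000e-04 1.5150e+00]
contact_force [-1.6134  2.825   5.143 ]
torque [ 0.134   0.2108 -0.038 ]
opening 0.0428
grip_force 59.9931
delta tool cm [ 0.01 -0.02  0.12]
dr [0.05 0.02 0.06]
```

Request:
step_arm:
  increments:
    - {"delta_pos": [0, 0, 0.1], "dr": [0, 0, 0], "fingers": 1}
    - {"delta_pos": [0, 0, 0.2], "dr": [0, 0, 0], "fingers": 1}
    - {"delta_pos": [0, 0, 0.3], "dr": [0, 0, 0], "fingers": 1}
    - {"delta_pos": [0, 0, 0.4], "dr": [0, 0, 0], "fingers": 1}
    - {"delta_pos": [0, 0, 0.4], "dr": [0, 0, 0], "fingers": 1}
  newtons: 60

```text
time: 9.88
tool_pos: [0.4977, -0.1931, 0.047]
tool_rot: [3.141, 0.0, 1.515]
contact_force: [-1.5, 1.2, 4.1]
opening: 0.0431
grip_force: 60.0
```

```bash
python3 st.py .4975 -.193 .05 1.514
```

```text
time 9.875
tool_pos [ 0.4977 -0.1931  0.047 ]
tool_rot [3.1409e+00 2.0000e-04 1.5149e+00]
contact_force [-1.5173  1.2047  4.0543]
torque [ 0.1753  0.1854 -0.    ]
opening 0.0431
grip_force 59.9932
delta tool cm [ 0.01 -0.02 -0.3 ]
dr [0.04 0.01 0.05]
```

Request:
step_arm:
  increments:
    - {"delta_pos": [0, 0, 0.05], "dr": [0, 0, 0], "fingers": 1}
    - {"delta_pos": [0, 0, 0.1], "dr": [0, 0, 0], "fingers": 1}
    - {"delta_pos": [0, 0, 0.15], "dr": [0, 0, 0], "fingers": 1}
    - {"delta_pos": [0, 0, 0.2], "dr": [0, 0, 0], "fingers": 1}
    - {"delta_pos": [0, 0, 0.2], "dr": [0, 0, 0], "fingers": 1}
  newtons: 60

```text
time: 10.5
tool_pos: [0.4976, -0.1931, 0.0447]
tool_rot: [3.141, 0.0, 1.515]
contact_force: [0.3, 1.6, 4.0]
opening: 0.0431
grip_force: 60.0
```

Request:
step_arm:
  increments:
    - {"delta_pos": [0, 0, 0.05], "dr": [0, 0, 0], "fingers": 1}
    - {"delta_pos": [0, 0, 0.1], "dr": [0, 0, 0], "fingers": 1}
    - {"delta_pos": [0, 0, 0.1], "dr": [0, 0, 0], "fingers": 1}
    - {"delta_pos": [0, 0, 0.15], "dr": [0, 0, 0], "fingers": 1}
    - {"delta_pos": [0, 0, 0.15], "dr": [0, 0, 0], "fingers": 1}
  newtons: 60

```text
time: 11.12
tool_pos: [0.4976, -0.1931, 0.0433]
tool_rot: [3.141, 0.0, 1.515]
contact_force: [0.7, 1.7, 4.1]
opening: 0.0421
grip_force: 60.0
```

```bash
python3 st.py .4975 -.193 .05 1.514
```

```text
time 11.125
tool_pos [ 0.4976 -0.1931  0.0433]
tool_rot [3.1411e+00 2.0000e-04 1.5149e+00]
contact_force [0.6533 1.6803 4.0848]
torque [ 0.2029 -0.1991 -0.0177]
opening 0.0421
grip_force 59.9929
delta tool cm [ 0.01 -0.01 -0.67]
dr [0.03 0.01 0.05]
```

Request:
step_arm:
  increments:
    - {"delta_pos": [0, 0, 0.05], "dr": [0, 0, 0], "fingers": 1}
    - {"delta_pos": [0, 0, 0.1], "dr": [0, 0, 0], "fingers": 1}
    - {"delta_pos": [0, 0, 0.15], "dr": [0, 0, 0], "fingers": 1}
    - {"delta_pos": [0, 0, 0.2], "dr": [0, 0, 0], "fingers": 1}
    - {"delta_pos": [0, 0, 0.2], "dr": [0, 0, 0], "fingers": 1}

```text
time: 11.75
tool_pos: [0.4976, -0.1931, 0.0412]
tool_rot: [3.141, 0.0, 1.515]
contact_force: [2.7, 0.6, 4.4]
opening: 0.0428
grip_force: 60.0
```

Request:
step_arm:
  increments:
    - {"delta_pos": [0, 0.02, 0.05], "dr": [0, 0, 0], "fingers": 1}
    - {"delta_pos": [0, 0.03, 0.1], "dr": [0, 0, 0], "fingers": 1}
    - {"delta_pos": [0, 0.03, 0.15], "dr": [0, 0, 0], "fingers": 1}
    - {"delta_pos": [0, 0.03, 0.2], "dr": [0, 0, 0], "fingers": 1}
    - {"delta_pos": [0, 0.03, 0.2], "dr": [0, 0, 0], "fingers": 1}

```text
time: 12.38
tool_pos: [0.4976, -0.1931, 0.0392]
tool_rot: [-3.141, 0.0, 1.515]
contact_force: [-0.0, 0.6, 5.0]
opening: 0.0429
grip_force: 60.0
```

Request:
step_arm:
  increments:
    - {"delta_pos": [0, 0, 0.05], "dr": [0, 0, 0], "fingers": 1}
    - {"delta_pos": [0, 0, 0.1], "dr": [0, 0, 0], "fingers": 1}
    - {"delta_pos": [0, 0, 0.15], "dr": [0, 0, 0], "fingers": 1}
    - {"delta_pos": [0, 0, 0.2], "dr": [0, 0, 0], "fingers": 1}
    - {"delta_pos": [0, 0, 0.2], "dr": [0, 0, 0], "fingers": 1}

```text
time: 13.0
tool_pos: [0.4977, -0.1932, 0.0387]
tool_rot: [3.141, 0.0, 1.515]
contact_force: [-3.6, 2.0, 19.6]
opening: 0.0429
grip_force: 60.0
```

```bash
python3 st.py .4975 -.193 .05 1.514
```

```text
time 13.0
tool_pos [ 0.4977 -0.1932  0.0387]
tool_rot [3.1411e+00 5.0000e-04 1.5150e+00]
contact_force [-3.5878  1.9847 19.5807]
torque [ 0.4113  0.5842 -0.0598]
opening 0.0429
grip_force 59.9972
delta tool cm [ 0.02 -0.02 -1.13]
dr [0.03 0.03 0.05]
```

The reading jumped to about 20 N with no further travel, and the axis height of 57.5 mm is in the allowed range. After removing the lateral-force lever arm, the torque about x is close to zero, so both ends share the load. I'll hold the push.

Request:
step_arm:
  increments:
    - {"delta_pos": [0, -0.02, 0], "dr": [0, 0, 0], "fingers": 1}
    - {"delta_pos": [0, -0.02, 0], "dr": [0, 0, 0], "fingers": 1}
    - {"delta_pos": [0, -0.02, 0], "dr": [0, 0, 0], "fingers": 1}
    - {"delta_pos": [0, -0.02, 0], "dr": [0, 0, 0], "fingers": 1}
    - {"delta_pos": [0, -0.02, 0], "dr": [0, 0, 0], "fingers": 1}

```text
time: 13.62
tool_pos: [0.4977, -0.1932, 0.0388]
tool_rot: [3.141, 0.001, 1.515]
contact_force: [-3.5, 2.7, 18.5]
opening: 0.0432
grip_force: 60.0
```

```bash
python3 st.py .4975 -.193 .05 1.514; python3 w.py w5
python3 - <<'E'
import cv2,numpy as np
from cell import viewer
a=viewer.read_camera("scene")[:,:,::-1][170:260,160:260]; b=viewer.read_camera("side")[:,:,::-1][150:240,265:365]
w=cv2.imread("pics/w5.png")[20:300,150:410]
r=lambda i:cv2.resize(i,(400,360),interpolation=3)
cv2.imwrite("pics/t5.png",np.vstack([np.hstack([r(a),r(b)]),np.hstack([cv2.resize(w[:240],(260,240)),np.zeros((240,540,3),np.uint8)])]))
E
```

```text
time 13.625
tool_pos [ 0.4977 -0.1932  0.0388]
tool_rot [3.1406e+00 6.0000e-04 1.5150e+00]
contact_force [-3.4752  2.714  18.5123]
torque [ 0.4331  0.4583 -0.0712]
opening 0.0432
grip_force 59.997
delta tool cm [ 0.02 -0.02 -1.12]
dr [0.05 0.03 0.06]
13.625 [ 0.4977 -0.1932  0.0388] [3.1406e+00 6.0000e-04 1.5150e+00]
```

View pics/t5.png

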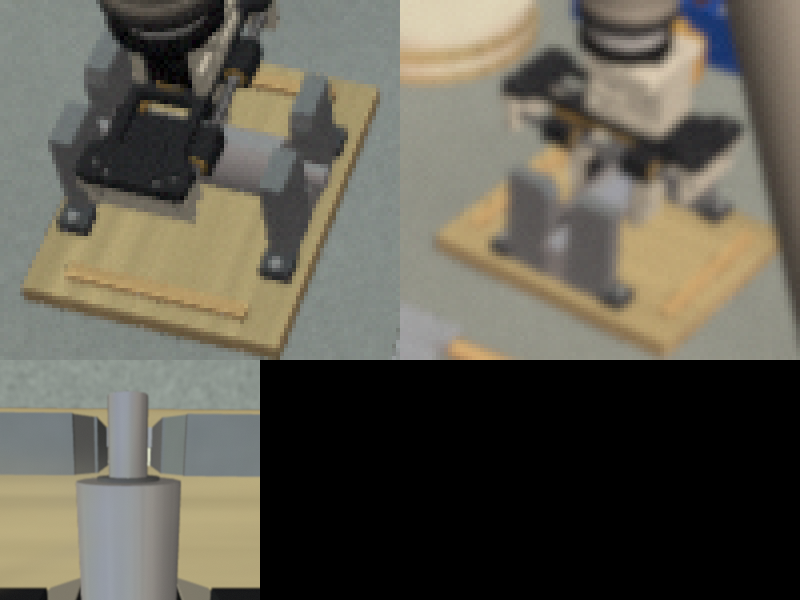

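The axle sits in the slot with equal gaps, the shoe is under it, and the roller is level. I'll hold once more for steadiness, then ease off the push and let go.

Request:
step_arm:
  increments:
    - {"delta_pos": [0, 0, 0.01], "dr": [0, 0, 0], "fingers": 1}
    - {"delta_pos": [0, 0, 0.01], "dr": [0, 0, 0], "fingers": 1}
    - {"delta_pos": [0, 0, 0.01], "dr": [0, 0, 0], "fingers": 1}
    - {"delta_pos": [0, 0, 0.01], "dr": [0, 0, 0], "fingers": 1}
    - {"delta_pos": [0, 0, 0.01], "dr": [0, 0, 0], "fingers": 1}

```text
time: 14.4
tool_pos: [0.4977, -0.1932, 0.0388]
tool_rot: [3.141, 0.001, 1.515]
contact_force: [-3.1, 2.8, 20.2]
opening: 0.0428
grip_force: 60.0
```

Request:
step_arm:
  increments:
    - {"delta_pos": [0, 0, -0.04], "dr": [0, 0, 0], "fingers": 1}
    - {"delta_pos": [0, 0, -0.08], "dr": [0, 0, 0], "fingers": 1}
    - {"delta_pos": [0, 0, -0.12], "dr": [0, 0, 0], "fingers": 1}
    - {"delta_pos": [0, 0, -0.12], "dr": [0, 0, 0], "fingers": 1}
    - {"delta_pos": [0, 0, -0.12], "dr": [0, 0, 0], "fingers": 1}
  newtons: 60

```text
time: 15.02
tool_pos: [0.4977, -0.1932, 0.0389]
tool_rot: [3.141, 0.0, 1.515]
contact_force: [-0.1, 2.3, 9.0]
opening: 0.0433
grip_force: 60.0
```

Request:
step_arm:
  increments:
    - {"delta_pos": [0, 0, -0.04], "dr": [0, 0, 0], "fingers": 0.2}
    - {"delta_pos": [0, 0, -0.04], "dr": [0, 0, 0], "fingers": 0}
    - {"delta_pos": [0, 0, -0.04], "dr": [0, 0, 0], "fingers": -0.3}
    - {"delta_pos": [0, 0, -0.04], "dr": [0, 0, 0], "fingers": -0.6}
    - {"delta_pos": [0, 0, -0.04], "dr": [0, 0, 0], "fingers": -0.8}

```text
time: 15.65
tool_pos: [0.4974, -0.193, 0.0385]
tool_rot: [-3.141, -0.0, 1.515]
contact_force: [-0.1, 0.3, 0.6]
opening: 0.0711
grip_force: 0.0
```

Request:
step_arm:
  increments:
    - {"delta_pos": [0, 0, 0], "dr": [0, 0, 0], "fingers": -0.8}
    - {"delta_pos": [0, 0, 0], "dr": [0, 0, 0], "fingers": -0.8}
    - {"delta_pos": [0, 0, -0.5], "dr": [0, 0, 0], "fingers": -0.8}
    - {"delta_pos": [0, 0, -1.5], "dr": [0, 0, 0], "fingers": -0.8}
    - {"delta_pos": [0, 0, -3], "dr": [0, 0, 0], "fingers": -0.8}

```text
time: 16.27
tool_pos: [0.4975, -0.193, 0.0696]
tool_rot: [-3.142, -0.0, 1.515]
contact_force: [-0.6, -0.6, 0.4]
opening: 0.0828
grip_force: 0.0
```

Request:
step_arm:
  increments:
    - {"delta_pos": [0, 0, -3], "dr": [0, 0, 0], "fingers": -0.8}
    - {"delta_pos": [0, 0, -6], "dr": [0, 0, 0], "fingers": -0.8}
    - {"delta_pos": [0, 0, -10], "dr": [0, 0, 0], "fingers": -0.8}
    - {"delta_pos": [0, 0, -13], "dr": [0, 0, 0], "fingers": -0.8}
    - {"delta_pos": [0, 0, -16], "dr": [0, 0, 0], "fingers": -0.8}

```text
time: 16.9
tool_pos: [0.4974, -0.193, 0.2312]
tool_rot: [3.14, 0.001, 1.515]
contact_force: [-0.3, 0.4, -1.0]
opening: 0.0829
grip_force: 0.0
```

```bash
python3 st.py .4975 -.193 .05 1.514|tail -5; python3 w.py w6
python3 - <<'E'
import cv2,numpy as np
from cell import viewer
a=viewer.read_camera("scene")[:,:,::-1][170:260,160:260]; b=viewer.read_camera("side")[:,:,::-1][150:240,265:365]
w=cv2.imread("pics/w6.png")
r=lambda i:cv2.resize(i,(400,300),interpolation=3)
cv2.imwrite("pics/t6.png",np.vstack([np.hstack([r(a),r(b)]),np.hstack([r(w),np.zeros((300,400,3),np.uint8)])]))
E
```

```text
torque [ 0.0297 -0.026  -0.0115]
opening 0.0829
grip_force 0.0
delta tool cm [ 1.000e-02 -2.000e-02  1.812e+01]
dr [0.09 0.04 0.05]
16.9 [ 0.4974 -0.193   0.2312] [3.1400e+00 7.0000e-04 1.5149e+00]
```

View pics/t6.png

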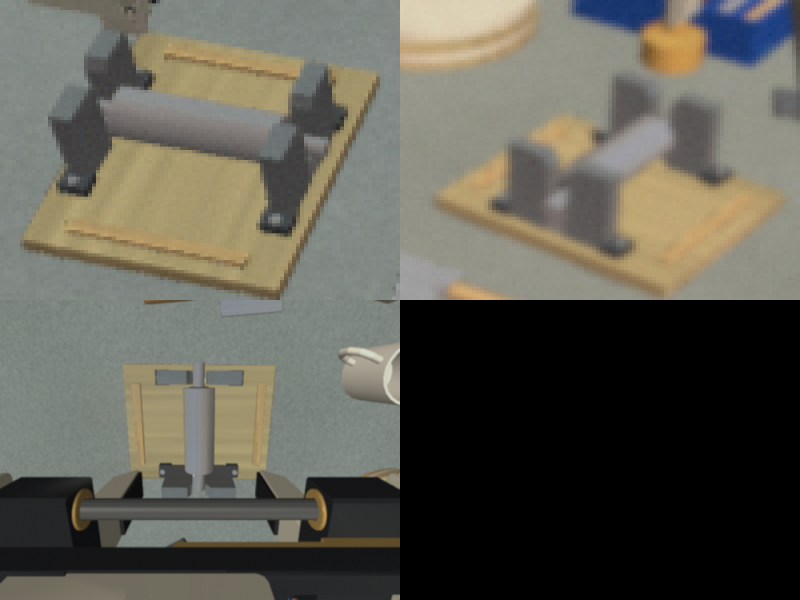

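The roller lies level in both slots, let go, with the arm clear above it and nothing else disturbed. Handing in.

```bash
python3 -c "
from cell import robot
print(robot.hand_in())"
```

```text
the job is handed in; nothing more can be done
None
```

I lifted the steel roller from its cradle, pushed it down until both ends were home and level in the frame's slots, bedded it at about 19–20 N for over half a second, let go and handed the job in at about 17 s.

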